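# Draw the bottom panel from the rack and lay it lengthwise in the corner of the fence

## Task

Draw the bottom painting panel, the one sticking out, from under the stack in the rack, keeping it flat on the bench all the way, and lay it in the corner that the fence makes with its end stop: one long edge against the fence, one end against the stop. It leaves the rack end-on to the fence, so it must be turned a quarter turn on the way. Let the other panels drop straight down in the rack, leave them there, and do not disturb the other things on the bench.

Things in the scene. Friction and masses are not known exactly. Their poses are not given: they have to be found in the camera images.
- panel: bottom panel: plywood tray 80 (x) x 120 (y) x 16 mm tall, open side up: 4 mm floor, 10 mm wide rails on all edges, so its hollow is 60 x 100 mm, 12 mm deep. 0.08 to 0.15 kg. Origin: centre of underside. Starts flat on the bench, its -y end sticking 48 to 56 mm out of the rack, leaving 34 to 42 mm of hollow open from above between end rail and rack tabs, where fingers can hook the rail
- upper1: cradled painting panel like the bottom one (80 x 120 x 16 mm); it lies straight in the rack, directly on the bottom panel. Origin at the centre of its underside
- upper2: cradled painting panel like the bottom one (80 x 120 x 16 mm); it lies straight in the rack, second above the bottom panel. Origin at the centre of its underside
- upper3: cradled painting panel like the bottom one (80 x 120 x 16 mm); it lies straight in the rack, on top of the stack, its rim 64 mm above the bench. Origin at the centre of its underside
- rack: rack fixed to the bench, no floor (panels stand on the bench), exit at -y. Walls 70 mm tall at both sides (96 mm over all in x) and back (y to 69 mm). Two front tabs at y -62 to -65 mm, |x| 21 to 41 mm, 20 to 70 mm above the bench, hold the upper panels; the 20 mm slot below passes one panel. Feet 4 mm thick out to |x| 64 mm. Origin on the bench, centre of the stack
- fence: aluminium bar fixed to the bench, 350 mm long (its x) x 20 mm wide (y) x 14 mm tall; the face towards the rack is its +y face, 10 mm from the origin, which lies at the centre of its underside
- stop: end stop: dark wooden block fixed to the bench beside the fence's +y face near one end of it (which end varies), 24 mm (its x, along the fence) x 70 mm (y) x 14 mm tall, squared to the fence. Its face towards the fence's middle is the stopping face. Origin at the centre of its underside
- jar: bystander: squat round jar, 52 mm across, 60 mm tall; stands near the other end of the fence, where the stop is not. Origin at its underside
- tape: bystander: roll of masking tape lying flat, 90 mm across, 24 mm tall. Origin at its underside
- sandblock: bystander: cork sanding block 70 x 40 x 28 mm. Origin at its underside
- brush: bystander: paint brush lying flat. Origin at its underside
- bottle: bystander: white bottle, 60 mm across, 170 mm tall. Origin at its underside
- scraper: bystander: spatula lying flat. Origin at its underside
- tin: bystander: tin can, 72 mm across, 80 mm tall. Origin at its underside

How it is judged:
By the outcome, as a careful person would: the job done as asked, in the order asked, and still so for the second after the job is handed in, with the robot touching nothing.
It also fails if it takes over 51 s, if anything falls off the work surface, if the arm or the gripper's body presses on something with over 40 N, if the wrist force passes 120 N, or if a joint passes its speed limit or range.

## Robot

A 6-joint arm with a two-finger parallel gripper is mounted at the origin on the work surface. World frame = base frame: x ahead of the robot, y to its left, z up, the work surface at z = 0. Lengths are in m, angles in rad, forces in N, time in s.
With the tool pointing down it reaches from about 0.35 to 0.775 m from the base axis. Payload 7.3 kg.
Tool frame: the origin (TCP) lies on the centre line of the jaws, within the pads' length; the fingertips stand 11 mm ahead of it and the grasp point (between the pads) lies 8 mm behind it; y points along the fingers, z is the direction in which the jaws open and shut, and the axes are right-handed (so a half turn about y gives the same grasp; the last joint's range is limited). The gripper opens to 92 mm and grips with 3 to 60 N. Pads are 19 mm wide; open, the fingers measure 130 mm over their backs; the gripper's body (75 mm by 190 mm) begins 47 mm behind the grasp point.
Start: joints at [-1.441, 0.342, 1.524, -0, 1.275, -0.146], TCP at [0.143, -0.505, 0.238] pointing down, gripper open.
Joint ranges: [-2.53, 2.53], [-0.77, 2.02], [0.04, 2.7], [-1, 4.14], [0.28, 2.66], [-3.11, 3.11]. Speed limits (rad/s): [2.57, 2.57, 3.14, 3.14, 3.14, 3.14].

## Interface

Orientations are given as [roll, pitch, yaw] about the fixed x, y, z axes, in that order (R = Rz(yaw) Ry(pitch) Rx(roll)).
In Python, from cell import robot, cams gives the robot as it stands.
- The arm moves only by the tool apply_moves, never from a script. Its argument "plan" is a list of rows, each a list of 7 numbers: the shift along the tool's x, y, z in m, then the turn, a rotation vector about the tool's x, y, z in degrees, then the gripper command: -1 is fully open, 1 is shut, values between are in proportion. A call has exactly 5 rows; each row is the pose to reach, as a shift and turn from the pose commanded when the call began, along the tool's axes at that moment; what a row does not reach only later rows make up. A row lasts 1/8 s, in which the tool goes at most 62.5 mm and 10.7 degrees, less where a joint would pass 70% of its speed; a pose out of reach is approached as far as the arm can. A call with a gripper value outside its range is refused whole. The fingers move at their own pace and stop on an object; "squeeze" is the grip in N (left out, the last holds). Time passes only in rows, so rows that repeat a pose let the fingers close, or fill a call up. It gives the time, the measured TCP pose, the force and the opening at its end, in the units of the state.
- robot.observe(): the state, without advancing time (a new reading comes with each control period).
- cams.read_camera(name): name is "scene" or "top"; returns the picture (400x640x3 uint8, blue, green, red); there is no depth.
- cams.calibration(name): a dict with "fx", "fy", "cx", "cy" (pixels), "extrinsics" (4x4, takes a point from world to camera coordinates). Camera axes: x right, y up, looking along -z (the intrinsics and any distortion apply to the point x, -y, -z); pixel columns grow to the right and rows downward; lengths in m; the calibration is good to about 2 mm. A picture is of the moment at which its call begins. calibration takes no time and is no camera call.
- robot.hand_in(): hands the job in, once; it reports no verdict.
The state is a dict: "time": time; "qpos": joint angles; "qvel": joint speeds; "joint_efforts": joint torques, N m; "tool_pos": TCP position; "tool_rot": TCP orientation; "contact_force": force on the tool from outside, world axes, zero at the start; "torque": the same for the moment, N m; "opening": finger opening in m.
Only numpy, scipy, OpenCV 4.12 (cv2) and the standard library are available. Lean on these libraries where they do the work, as an engineer would, in place of code of your own. Each camera call takes 0.05 s, during which the arm holds its last target. There are 200 camera calls.

## Working session

There is one attempt and no reset: what is moved stays moved. The work goes in short steps, Python scripts to look and compute and a tool call to move; the robot and the scene stay as the last step left them, time stands still between calls to the robot, and variables do not carry over. Pictures are saved under pics/ and viewed, about 8 in all and at most 12, crops included, and the job is handed in when it is done.

Besides the shell and the picture viewer there is one more tool, called after "Request:" by a JSON object that holds its "name" and its "arguments", one argument or row to a line. apply_moves: Moves the arm, as the interface text tells. Its arguments: {"type":"object","properties":{"plan":{"type":"array","items":{"type":"array","items":{"type":"number"}}},"squeeze":{"type":"number"}},"required":["plan"]}

```bash
mkdir -p pics; ls; python3 - <<'E'
from cell import robot,cams
import cv2
for n in("scene","top"):
    cv2.imwrite(f"pics/{n}0.png",cams.read_camera(n)); c=cams.calibration(n); print(n,c)
print(robot.observe())
E
```

```text
pics
scene {'fx': 469.46569424502826, 'fy': 469.46569424502826, 'cx': 316.68409338376887, 'cy': 205.1226584844444, 'extrinsics': array([[ 0.65400721,  0.75633745, -0.01510734, -0.34136922],
       [-0.58208042,  0.5158811 ,  0.6285293 ,  0.31778556],
       [ 0.48317383, -0.40226901,  0.77763918, -1.51143822],
       [ 0.        ,  0.        ,  0.        ,  1.        ]])}
top {'fx': 372.5080123153463, 'fy': 372.5080123153463, 'cx': 320.0803748940471, 'cy': 197.97431846375886, 'extrinsics': array([[ 0.17259382, -0.98497826,  0.00540321, -0.13021357],
       [ 0.95841052,  0.16919921,  0.22982801, -0.58284551],
       [-0.22728981, -0.0344884 ,  0.97321626, -0.84764611],
       [ 0.        ,  0.        ,  0.        ,  1.        ]])}
{'time': 0.1, 'qpos': array([-1.44096318e+00,  3.42628361e-01,  1.52490880e+00, -2.31860170e-05,
        1.27540175e+00, -1.46041943e-01]), 'qvel': array([-0.00017309, -0.00112569, -0.00246579, -0.00142196,  0.00099599,
       -0.00097145]), 'joint_efforts': array([ 1.81027335e-03, -4.32004416e+01, -2.44694620e+01,  7.18646217e-02,
        5.26230584e-02, -3.73600074e-05]), 'tool_pos': array([ 0.14295278, -0.50480484,  0.23713169]), 'tool_rot': array([-1.57213148e+00,  1.73975771e-04, -2.86571091e+00]), 'contact_force': array([ 0.49158542,  0.26294863, -0.89140163]), 'torque': array([ 0.04313309,  0.04561519, -0.02816183]), 'opening': 0.0917674705921314}
```

View pics/top0.png

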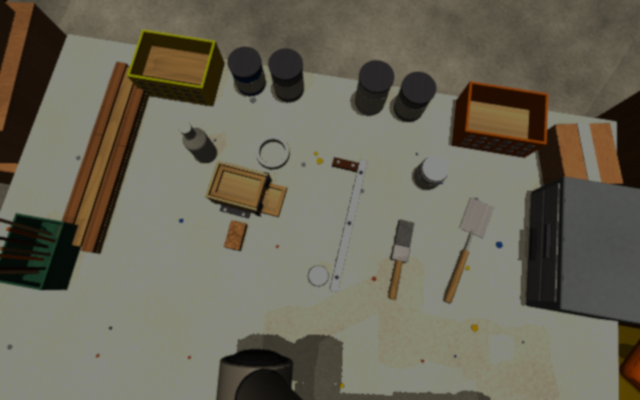

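View pics/scene0.png

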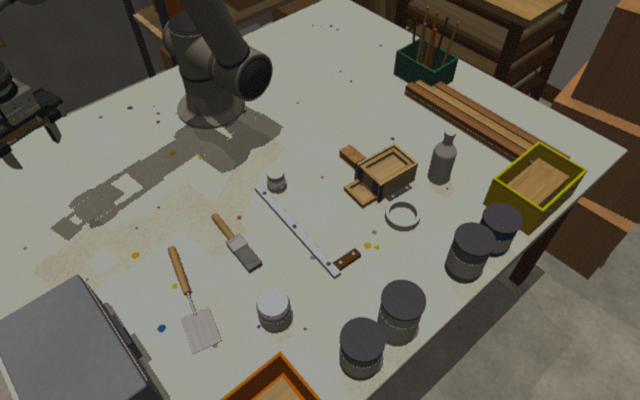

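The top view shows the rack at (240,188) with the panel sticking out right to about (287,198). The fence runs from (363,160) to (335,290), with the stop at (345,163) at the far end. The jar is at (318,275), the tape at (273,153) and the sandblock at (235,235).

```bash
cat > h.py <<'E'
from cell import robot,cams
import cv2,numpy as np
np.set_printoptions(precision=4,suppress=True)
def ray(n,uv,z):
    c=cams.calibration(n);E=c["extrinsics"];R,t=E[:3,:3],E[:3,3]
    uv=np.atleast_2d(uv).astype(float)
    d=np.c_[(uv[:,0]-c["cx"])/c["fx"],-(uv[:,1]-c["cy"])/c["fy"],-np.ones(len(uv))]@R
    o=-R.T@t
    return (o+d*((z-o[2])/d[:,2])[:,None])[:,:2]
def pix(n,p):
    c=cams.calibration(n);E=c["extrinsics"];q=np.atleast_2d(p)@E[:3,:3].T+E[:3,3]
    return np.c_[c["cx"]-c["fx"]*q[:,0]/q[:,2],c["cy"]+c["fy"]*q[:,1]/q[:,2]]
def crop(n,x0,y0,w,h,s,name,im=None):
    im=cams.read_camera(n) if im is None else im
    o=cv2.resize(im[y0:y0+h,x0:x0+w],None,fx=s,fy=s,interpolation=cv2.INTER_CUBIC)
    o=cv2.convertScaleAbs(o,alpha=1.4)
    for i in range(0,w,10): cv2.line(o,(i*s,0),(i*s,8 if i%50 else 16),(0,0,255),1)
    for i in range(0,h,10): cv2.line(o,(0,i*s),(8 if i%50 else 16,i*s),(0,0,255),1)
    cv2.imwrite(f"pics/{name}.png",o)
E
python3 - <<'E'
from h import *
crop("top",200,140,180,150,4,"c1",cv2.imread("pics/top0.png"))
crop("scene",250,130,180,150,4,"c2",cv2.imread("pics/scene0.png"))
print(ray("top",[[272,153],[318,275],[335,290],[363,160],[287,198],[206,190]],0.014))
E
```

```text
[[ 0.709   0.1231]
 [ 0.4145 -0.0542]
 [ 0.3861 -0.1018]
 [ 0.732  -0.1204]
 [ 0.5942  0.0596]
 [ 0.5785  0.2724]]
```

View pics/c1.png

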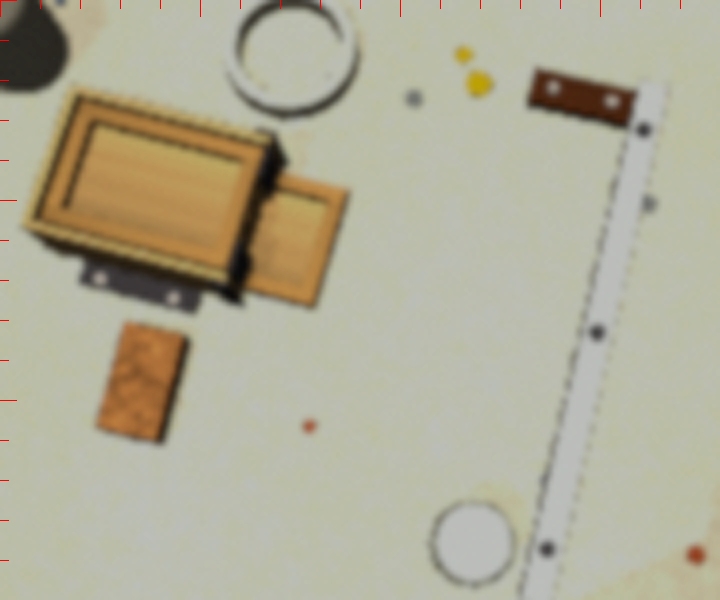

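View pics/c2.png

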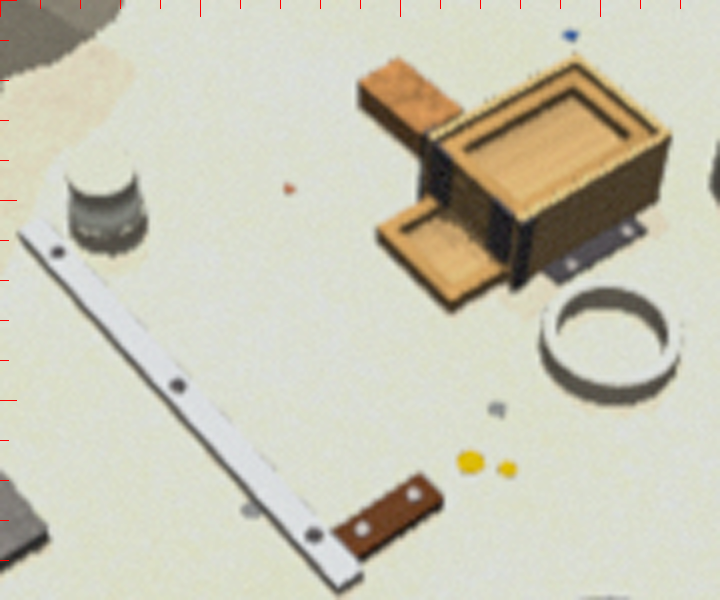

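The panel's free end is clear in both views. In the c1 crop its corners are at (349,188) and (314,306), and the fence and stop edges can be measured there too. I'll cast these points from both views to cross-check.

```bash
python3 - <<'E'
from h import *
T=lambda p:np.array(p)/4+[200,140]
S=lambda p:np.array(p)/4+[250,130]
def show(n,a,b):print(n,"\n",np.c_[a,b] if b is not None else a)
rt=lambda p,z:ray("top",T(p),z); rs=lambda p,z:ray("scene",S(p),z)
show("panel end far/near",rt([[349,188],[314,306]],.016),rs([[453,302],[377,233]],.016))
show("rack rim backR,frontR,frontL(tab),backL",rt([[75,88],[270,132],[232,290],[25,228]],.07),rs([[668,133],[520,220],[428,133],[575,55]],.07))
show("stop left-far,left-near,innernear",rt([[537,68],[527,106],[628,127]],.014),rs([[442,496],[422,474],[333,530]],.014))
show("fence holes",rt([[643,130],[597,333],[546,549]],.014),rs([[314,535],[178,386],[57,252]],.014))
show("fence ends top: far L, R",rt([[638,85],[665,92]],.014),rs([[361,574],[338,590]],.014))
for n in("top","scene"):
    im=cv2.imread(f"pics/{n}0.png");print(n,end=' ')
    # subpixel white profile across fence
    for x in (.45,.5,.6,.65):
        ys=np.arange(-.17,-.05,.0005);p=pix(n,np.c_[np.full_like(ys,x),ys,np.full_like(ys,.014)]).astype(np.float32)
        v=cv2.remap(im,p[:,0].reshape(1,-1),p[:,1].reshape(1,-1),cv2.INTER_LINEAR)[0].astype(int)
        b=v[:,0]-v[:,2]  # blueness
        m=b>(b.max()+np.median(b))/2; print(x,ys[m][[0,-1]],end=' ')
    print()
show("jar top",rt([[473,543]],.06),rs([[102,168]],.06));show("tape",rt([[292,52]],.024),rs([[610,335]],.024))
show("sand",rt([[125,322],[188,337],[163,440],[97,428]],.028),None)
E
```

```text
panel end far/near 
 [[0.6229 0.0644 0.627  0.07  ]
 [0.542  0.0714 0.5505 0.0736]]
rack rim backR,frontR,frontL(tab),backL 
 [[0.6433 0.2388 0.6474 0.2439]
 [0.6364 0.1127 0.6362 0.1159]
 [0.5342 0.1149 0.5419 0.1256]
 [0.5501 0.2479 0.5555 0.2524]]
stop left-far,left-near,innernear 
 [[ 0.7269 -0.0433  0.7291 -0.039 ]
 [ 0.6995 -0.0411  0.7096 -0.0371]
 [ 0.6967 -0.1095  0.7034 -0.1044]]
fence holes 
 [[ 0.6964 -0.1196  0.6985 -0.1152]
 [ 0.5566 -0.1107  0.5596 -0.1065]
 [ 0.417  -0.1005  0.4193 -0.0969]]
fence ends top: far L, R 
 [[ 0.7269 -0.1117  0.7366 -0.1123]
 [ 0.7252 -0.1302  0.7356 -0.1296]]
top 0.45 [-0.111 -0.093] 0.5 [-0.1145 -0.0965] 0.6 [-0.12   -0.1035] 0.65 [-0.1325 -0.1065] 
scene 0.45 [-0.109 -0.09 ] 0.5 [-0.112  -0.0935] 0.6 [-0.119 -0.1  ] 0.65 [-0.122 -0.104] 
jar top 
 [[ 0.4116 -0.0553  0.4151 -0.0506]]
tape 
 [[0.706  0.1185 0.7167 0.1209]]
sand 
 [[0.5092 0.1854]
 [0.5068 0.1441]
 [0.4409 0.1453]
 [0.441  0.1874]]
```

Both views agree to about 4 mm, and I'll average them:

| Item | Estimate |
|---|---|
| Rack and fence yaw | about -4° |
| Fence centre | about (.558, -.1085) |
| Stop face | about 0.141 m along the fence from its centre |
| Panel end rail centre | about (.586, .075) |
| Gripped rail at the end | about (.588, -.060), tool yaw -94° |

I'll go above the rail with yaw -4°, which keeps joint 6 well inside its range.

Request:
{"name": "apply_moves", "arguments": {
  "plan": [
    [-0.584,0,-0.4375,0,-160,0,0.35],
    [-0.584,0,-0.4375,0,-160,0,0.35],
    [-0.584,0,-0.4375,0,-160,0,0.35],
    [-0.584,0,-0.4375,0,-160,0,0.35],
    [-0.584,0,-0.4375,0,-160,0,0.35]
  ]
}}

```text
time: 0.72
tool_pos: [0.3334, -0.255, 0.2377]
tool_rot: [-1.571, -0.0, -1.923]
contact_force: [1.4, -0.5, -0.3]
opening: 0.0463
```

```bash
cat >> h.py <<'E'
from scipy.spatial.transform import Rotation as Ro
def togo(p,yaw):
    s=robot.observe();R=Ro.from_euler('xyz',s["tool_rot"]);G=Ro.from_euler('xyz',[-np.pi/2,0,np.radians(yaw)])
    print("t",s["time"],"pos",s["tool_pos"],"rot",np.degrees(s["tool_rot"]),"q6",s["qpos"][5],"F",s["contact_force"],"open",s["opening"])
    print("shift",R.inv().apply(np.array(p)-s["tool_pos"]),"turn",(R.inv()*G).as_rotvec(degrees=True))
E
python3 -c "
from h import *
togo([.586,.075,.1],-4)"
```

```text
t 0.725 pos [ 0.3334 -0.255   0.2377] rot [ -89.9907   -0.0011 -110.1575] q6 -0.48419228818154714 F [ 1.3637 -0.5097 -0.2908] open 0.04628162608390553
shift [-0.3968  0.1377  0.1234] turn [  -0.0055 -106.1575    0.0094]
```

Request:
{"name": "apply_moves", "arguments": {
  "plan": [
    [-0.3968,0.1,0.1234,0,-106.2,0,0.35],
    [-0.3968,0.1,0.1234,0,-106.2,0,0.35],
    [-0.3968,0.1,0.1234,0,-106.2,0,0.35],
    [-0.3968,0.1,0.1234,0,-106.2,0,0.35],
    [-0.3968,0.1,0.1234,0,-106.2,0,0.35]
  ]
}}

```text
time: 1.35
tool_pos: [0.5195, -0.0147, 0.1639]
tool_rot: [-1.571, -0.0, -0.984]
contact_force: [0.6, -0.6, -0.4]
opening: 0.03
```

```bash
python3 -c "
from h import *
togo([.586,.075,.1],-4)"
```

```text
t 1.35 pos [ 0.5195 -0.0147  0.1639] rot [-90.0167  -0.0035 -56.4029] q6 -0.7619893211986404 F [ 0.6105 -0.6024 -0.4199] open 0.029954389086814574
shift [-0.038   0.0639  0.105 ] turn [  0.0171 -52.4029  -0.0044]
```

Request:
{"name": "apply_moves", "arguments": {
  "plan": [
    [-0.038,0.0,0.105,0,-52.4,0,0.35],
    [-0.038,0.064,0.105,0,-52.4,0,0.35],
    [-0.038,0.064,0.105,0,-52.4,0,0.35],
    [-0.038,0.064,0.105,0,-52.4,0,0.35],
    [-0.038,0.064,0.105,0,-52.4,0,0.35]
  ]
}}

```text
time: 1.98
tool_pos: [0.5852, 0.0731, 0.0995]
tool_rot: [-1.571, 0.002, -0.07]
contact_force: [-0.7, -0.2, -0.6]
opening: 0.0296
```

```bash
python3 -c "
from h import *
togo([.586,.075,.06],-4)
crop('scene',270,90,160,130,5,'g1')"
```

```text
t 1.975 pos [0.5852 0.0731 0.0995] rot [-90.0142   0.1094  -4.0098] q6 -1.5063656215753332 F [-0.744  -0.2326 -0.6196] open 0.02964455291676428
shift [0.0007 0.0395 0.002 ] turn [ 0.0142 -0.0098 -0.1094]
```

View pics/g1.png

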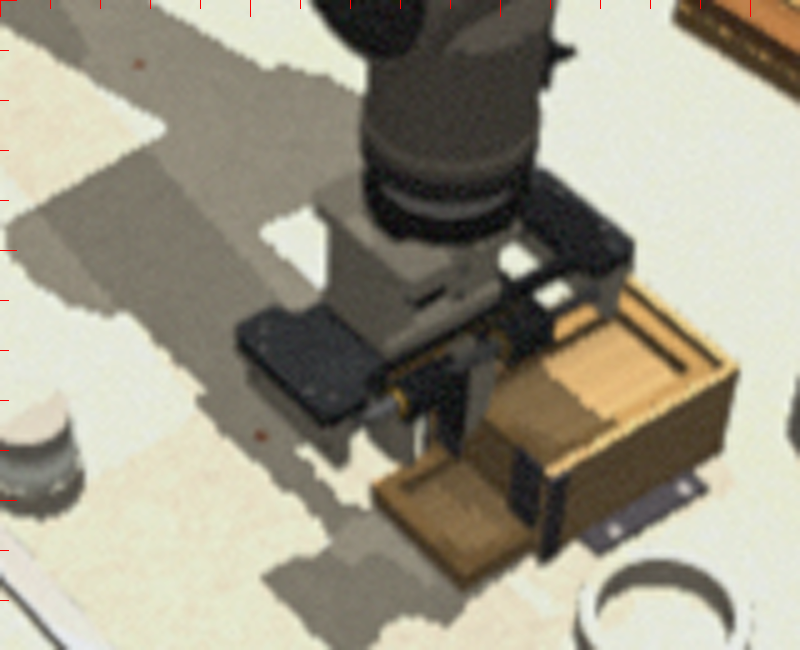

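The image shows the gripper above the rail. One finger is over the hollow, the other is outside the panel end, and the panel is unmoved. I'll go down to TCP z 0.02.

Request:
{"name": "apply_moves", "arguments": {
  "plan": [
    [0.0005,0.03,0.0015,0,0,0,0.35],
    [0.0005,0.055,0.0015,0,0,0,0.35],
    [0.0005,0.07,0.0015,0,0,0,0.35],
    [0.0005,0.0795,0.0015,0,0,0,0.35],
    [0.0005,0.0795,0.0015,0,0,0,0.35]
  ]
}}

```text
time: 2.65
tool_pos: [0.5862, 0.0742, 0.0208]
tool_rot: [-1.571, 0.001, -0.077]
contact_force: [0.3, -0.1, -0.9]
opening: 0.0299
```

```bash
python3 -c "
from h import *
togo([.586,.075,.0195],-4)"
```

```text
t 2.65 pos [0.5862 0.0742 0.0208] rot [-90.0092   0.039   -4.399 ] q6 -1.4977050792059463 F [ 0.2738 -0.1431 -0.8819] open 0.029918612944573254
shift [-0.0002  0.0013  0.0008] turn [ 0.0091 -0.399  -0.039 ]
```

Request:
{"name": "apply_moves", "arguments": {
  "plan": [
    [0,0.001,0,0,0,0,1],
    [0,0.001,0,0,0,0,1],
    [0,0.001,0,0,0,0,1],
    [0,0.001,0,0,0,0,1],
    [0,0.001,0,0,0,0,1]
  ],
  "squeeze": 25
}}

```text
time: 3.28
tool_pos: [0.5868, 0.0748, 0.0207]
tool_rot: [-1.57, -0.001, -0.076]
contact_force: [-0.2, 5.1, 4.0]
opening: 0.0095
```

```bash
python3 -c "
from h import *
togo([.586,.075,.0195],-4)"
```

```text
t 3.275 pos [0.5868 0.0748 0.0207] rot [-89.9595  -0.0795  -4.3691] q6 -1.4981523154859626 F [-0.1546  5.1458  4.0287] open 0.009520233254657678
shift [-0.0008  0.0012  0.0002] turn [-0.0402 -0.369   0.0796]
```

Gripped: opening is 9.5 mm against a 10 mm rail. Now pulling out.

Request:
{"name": "apply_moves", "arguments": {
  "plan": [
    [0,0,-0.008,0,0,0,1],
    [0,0,-0.018,0,0,0,1],
    [0,0,-0.028,0,0,0,1],
    [0,0,-0.038,0,0,0,1],
    [0,0,-0.048,0,0,0,1]
  ]
}}

```text
time: 3.9
tool_pos: [0.5831, 0.027, 0.0207]
tool_rot: [-1.57, -0.001, -0.076]
contact_force: [0.1, 5.2, 5.1]
opening: 0.0095
```

```bash
python3 -c "
from h import *
togo([.578,-.03,.0205],-4)
crop('scene',270,90,160,130,5,'g2')"
```

```text
t 3.9 pos [0.5831 0.027  0.0207] rot [-89.955   -0.0809  -4.3355] q6 -1.5812680444314027 F [0.0787 5.1929 5.0916] open 0.009474917916210093
shift [-0.0008  0.0002 -0.0572] turn [-0.0448 -0.3355  0.0811]
```

View pics/g2.png

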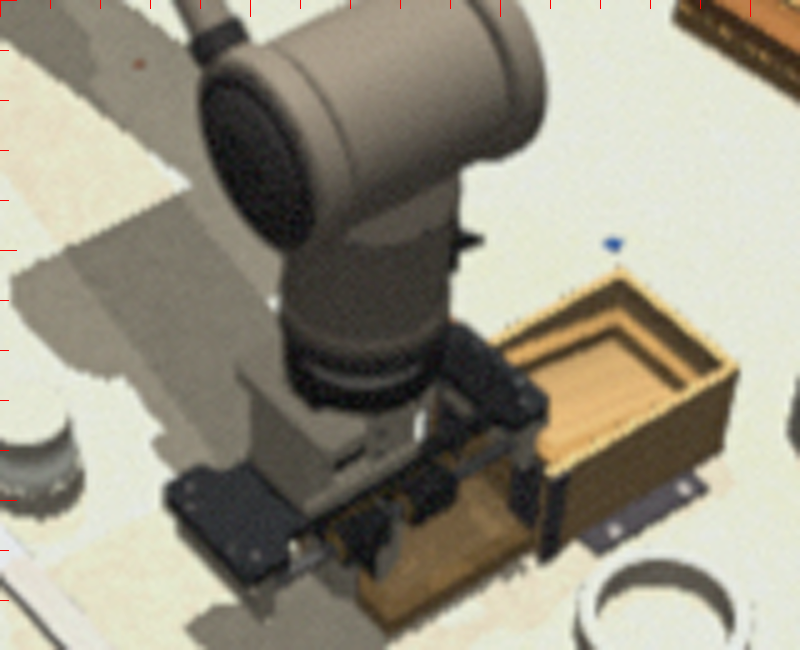

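The panel is following the gripper, with its corner now at crop (385,630), and the stack stays in the rack. I'll keep pulling until it is clear.

Request:
{"name": "apply_moves", "arguments": {
  "plan": [
    [0,0,-0.01,0,0,0,1],
    [0,0,-0.02,0,0,0,1],
    [0,0,-0.03,0,0,0,1],
    [0,0,-0.044,0,0,0,1],
    [0,0,-0.058,0,0,0,1]
  ]
}}

```text
time: 4.58
tool_pos: [0.5785, -0.0317, 0.0207]
tool_rot: [-1.571, -0.001, -0.076]
contact_force: [0.3, 4.8, 5.7]
opening: 0.0097
```

```bash
python3 -c "
from h import *
togo([.572,-.045,.0205],-94)
crop('scene',250,100,190,150,4,'g3')"
```

```text
t 4.575 pos [ 0.5785 -0.0317  0.0207] rot [-89.9975  -0.0628  -4.3509] q6 -1.682020821965425 F [0.2519 4.8448 5.6555] open 0.009660539006440547
shift [-0.0055  0.0002 -0.0138] turn [-0.0511 89.6491  0.0475]
```

View pics/g3.png

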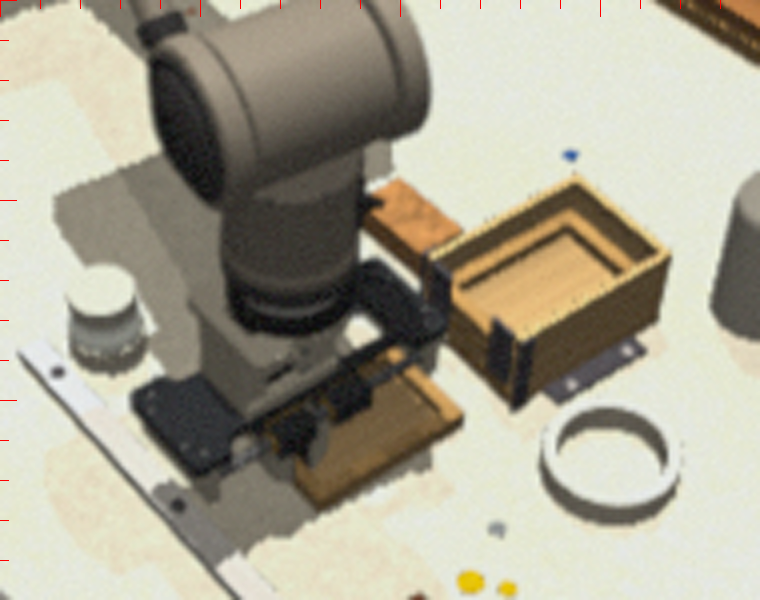

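```bash
python3 -c "
from h import *
for z in(0,.016,.026,.036): print(z,(pix('scene',[[.627,.080,z],[.618,-.0397,z]])-[250,100])*4)
print(ray('scene',[365.5,204.5],.016),ray('scene',[329.5,227.5],0))
im=cams.read_camera('top');cv2.imwrite('pics/top1.png',im)
crop('top',220,130,150,120,5,'g4',im)"
```

```text
0 [[462.2924 429.4335]
 [318.1686 518.4275]]
0.016 [[463.9039 414.1485]
 [318.3257 503.5121]]
0.026 [[464.9277 404.4372]
 [318.4255 494.0298]]
0.036 [[465.9647 394.6013]
 [318.5267 484.4214]]
[[0.6285 0.0768]] [[ 0.613  -0.0353]]
```

View pics/g4.png

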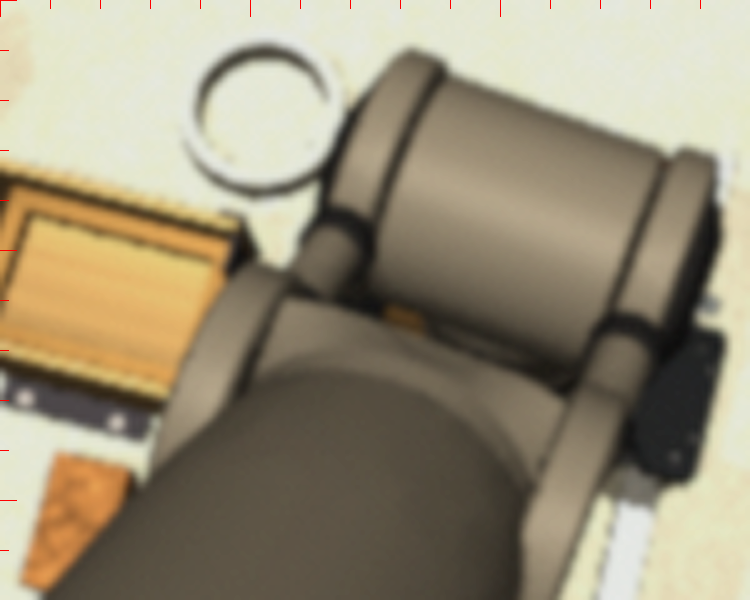

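The panel is out and flat: its rear corner is at (462,418) in g3, and a flat panel would put it at (464,414). The upper panels dropped inside the rack. In g4 the arm hides the panel, while the tape and sandblock look unmoved. Now for the quarter turn.

Request:
{"name": "apply_moves", "arguments": {
  "plan": [
    [-0.002,0,-0.003,0,8,0,1],
    [-0.004,0,-0.006,0,17,0,1],
    [-0.006,0,-0.009,0,26,0,1],
    [-0.008,0,-0.012,0,35,0,1],
    [-0.0095,0,-0.014,0,44,0,1]
  ]
}}

```text
time: 5.3
tool_pos: [0.5678, -0.0452, 0.0207]
tool_rot: [-1.571, -0.001, -0.849]
contact_force: [-0.4, 0.2, 5.0]
opening: 0.0097
```

Request:
{"name": "apply_moves", "arguments": {
  "plan": [
    [0,0,0,0,9,0,1],
    [0,0,0,0,18,0,1],
    [0,0,0,0,27,0,1],
    [0,0,0,0,36,0,1],
    [0,0,0,0,45.5,0,1]
  ]
}}

```text
time: 5.92
tool_pos: [0.568, -0.0452, 0.0207]
tool_rot: [-1.57, -0.001, -1.643]
contact_force: [0.9, 0.9, 6.0]
opening: 0.0093
```

```bash
python3 -c "
from h import *
togo([.588,-.060,.0205],-93.9)
crop('scene',250,130,180,150,4,'g5')"
```

```text
t 5.925 pos [ 0.568  -0.0452  0.0207] rot [-89.9448  -0.0502 -94.1406] q6 -0.14050402491568598 F [0.9016 0.8638 5.9846] open 0.009328400162577147
shift [0.0134 0.0003 0.0211] turn [-0.0551 -0.2405  0.0503]
```

View pics/g5.png

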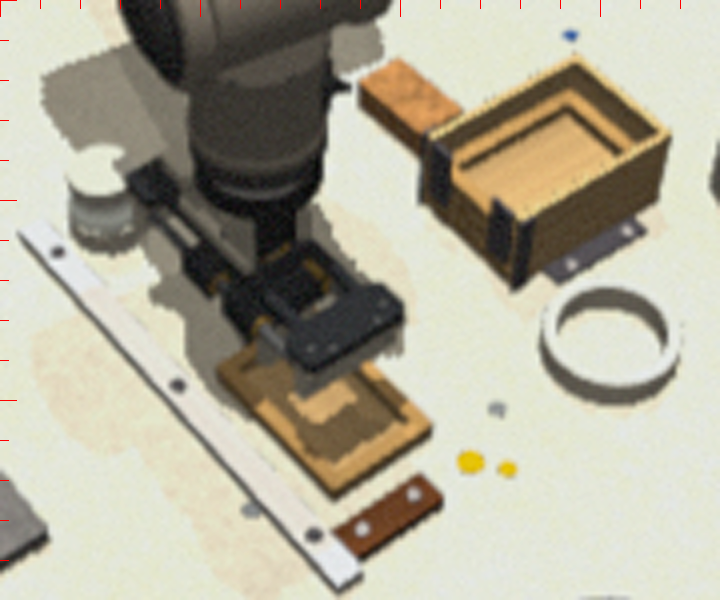

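The panel is turned. Its far corners are at (432,430) and (335,495), parallel to the fence and short of the stop at (390,515). Now approaching the corner.

Request:
{"name": "apply_moves", "arguments": {
  "plan": [
    [0.003,0,0.004,0,0,0,1],
    [0.006,0,0.008,0,0.2,0,1],
    [0.008,0,0.012,0,0.2,0,1],
    [0.01,0,0.015,0,0.2,0,1],
    [0.011,0,0.016,0,0.2,0,1]
  ]
}}

```text
time: 6.6
tool_pos: [0.5817, -0.0566, 0.0207]
tool_rot: [-1.573, 0.0, -1.641]
contact_force: [-5.5, 4.4, 10.3]
opening: 0.0092
```

Request:
{"name": "apply_moves", "arguments": {
  "plan": [
    [0.001,0,0,0,0,0,1],
    [0.002,0,0,0,0,0,1],
    [0.003,0,0,0,0,0,1],
    [0.004,0,0,0,0,0,1],
    [0.004,0,0,0,0,0,1]
  ]
}}

```text
time: 7.22
tool_pos: [0.5828, -0.0608, 0.0207]
tool_rot: [-1.57, -0.0, -1.641]
contact_force: [-0.8, 3.1, 6.2]
opening: 0.0095
```

Request:
{"name": "apply_moves", "arguments": {
  "plan": [
    [0.001,0,0,0,0,0,1],
    [0.002,0,0,0,0,0,1],
    [0.003,0,0,0,0,0,1],
    [0.003,0,0,0,0,0,1],
    [0.003,0,0,0,0,0,1]
  ]
}}

```text
time: 7.85
tool_pos: [0.5827, -0.0633, 0.0207]
tool_rot: [-1.57, 0.0, -1.641]
contact_force: [-0.0, 5.8, 6.6]
opening: 0.0093
```

Request:
{"name": "apply_moves", "arguments": {
  "plan": [
    [0.001,0,0,0,0,0,1],
    [0.0015,0,0,0,0,0,1],
    [0.002,0,0,0,0,0,1],
    [0.002,0,0,0,0,0,1],
    [0.002,0,0,0,0,0,1]
  ]
}}

```text
time: 8.48
tool_pos: [0.5827, -0.0634, 0.0207]
tool_rot: [-1.57, 0.003, -1.641]
contact_force: [2.4, 13.8, 6.1]
opening: 0.0094
```

```bash
python3 -c "
from h import *
togo([.588,-.060,.0205],-93.9)
crop('scene',280,190,90,80,8,'g6')"
```

```text
t 8.475 pos [ 0.5827 -0.0634  0.0207] rot [-89.9502   0.1549 -94.0477] q6 -0.17236686405263105 F [ 2.4466 13.7606  6.0575] open 0.00943259617413933
shift [-0.0038  0.0002  0.0051] turn [-0.05   -0.1477 -0.1549]
```

View pics/g6.png

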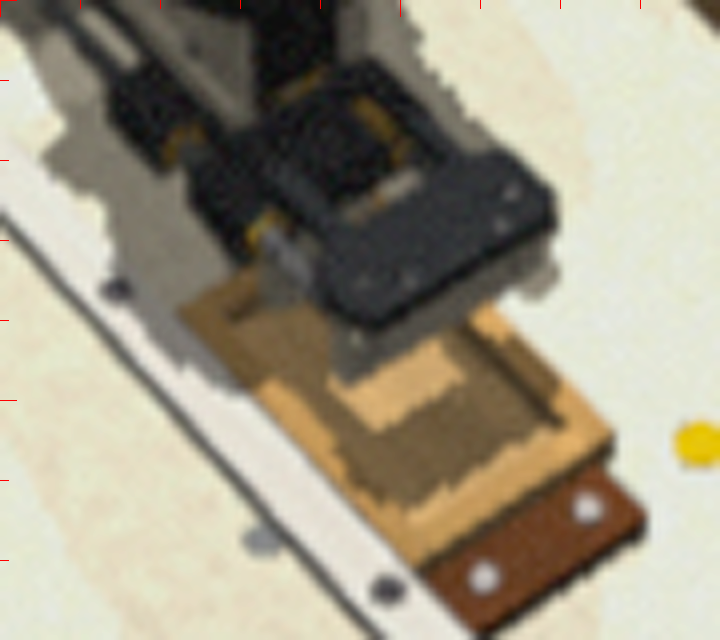

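The fence side is in contact, with 14 N and no further motion. A dark gap of a few millimetres remains at the stop, around (520,510) in the crop. I'll push along the fence.

Request:
{"name": "apply_moves", "arguments": {
  "plan": [
    [-0.001,0,0.001,0,0,0,1],
    [-0.001,0,0.002,0,0,0,1],
    [-0.001,0,0.003,0,0,0,1],
    [-0.001,0,0.004,0,0,0,1],
    [-0.001,0,0.004,0,0,0,1]
  ]
}}

```text
time: 9.15
tool_pos: [0.5829, -0.0633, 0.0206]
tool_rot: [-1.579, 0.002, -1.641]
contact_force: [-10.9, 8.1, 17.3]
opening: 0.0097
```

Request:
{"name": "apply_moves", "arguments": {
  "plan": [
    [0,0,0.001,0,0,0,1],
    [0,0,0.002,0,0,0,1],
    [0,0,0.003,0,0,0,1],
    [0,0,0.003,0,0,0,1],
    [0,0,0.003,0,0,0,1]
  ]
}}

```text
time: 9.78
tool_pos: [0.5834, -0.0634, 0.0205]
tool_rot: [-1.584, 0.002, -1.641]
contact_force: [-18.8, 8.3, 22.8]
opening: 0.0097
```

It's now blocked along the fence too: 19 N against the stop with no motion, which agrees with the top camera's stop position (face x ≈ .6986). I'll ease off the pressure and then open.

Request:
{"name": "apply_moves", "arguments": {
  "plan": [
    [0,0,-0.002,0,0,0,1],
    [0,0,-0.004,0,0,0,1],
    [0,0,-0.0055,0,0,0,1],
    [0,0,-0.0055,0,0,0,1],
    [0,0,-0.0055,0,0,0,1]
  ],
  "squeeze": 10
}}

```text
time: 10.4
tool_pos: [0.5836, -0.0637, 0.0204]
tool_rot: [-1.571, 0.001, -1.641]
contact_force: [0.1, 8.1, 4.9]
opening: 0.0099
```

Request:
{"name": "apply_moves", "arguments": {
  "plan": [
    [0,0,0,0,0,0,0.6],
    [0,0,0,0,0,0,0.6],
    [0,0,0,0,0,0,0.6],
    [0,0,0,0,0,0,0.6],
    [0,0,0,0,0,0,0.6]
  ]
}}

```text
time: 11.02
tool_pos: [0.5838, -0.065, 0.02]
tool_rot: [-1.571, -0.0, -1.642]
contact_force: [0.1, -0.5, -0.7]
opening: 0.0183
```

Request:
{"name": "apply_moves", "arguments": {
  "plan": [
    [0,-0.01,0,0,0,0,0.6],
    [0,-0.03,0,0,0,0,0.6],
    [0,-0.05,0,0,0,0,0.6],
    [0,-0.06,0,0,0,0,0.6],
    [0,-0.06,0,0,0,0,0.6]
  ]
}}

```text
time: 11.65
tool_pos: [0.5842, -0.065, 0.081]
tool_rot: [-1.569, -0.0, -1.642]
contact_force: [-0.5, 0.5, 0.3]
opening: 0.0183
```

```bash
python3 -c "
from h import *
togo([.64,-.066,.08],-93.9)"
```

```text
t 11.65 pos [ 0.5842 -0.065   0.081 ] rot [-89.9003  -0.0221 -94.0648] q6 -0.17002002531467947 F [-0.5252  0.5174  0.3164] open 0.01830767903215879
shift [-0.0029  0.0011  0.0557] turn [-0.0997 -0.1647  0.0222]
```

Released. For a final seating nudge I'll put the closed fingers in the hollow and press gently on the fence rail, then the stop rail.

Request:
{"name": "apply_moves", "arguments": {
  "plan": [
    [-0.002,0,0.03,0,0,0,1],
    [-0.002,0,0.054,0,0,0,1],
    [-0.002,0.01,0.054,0,0,0,1],
    [-0.002,0.04,0.054,0,0,0,1],
    [-0.002,0.061,0.054,0,0,0,1]
  ]
}}

```text
time: 12.28
tool_pos: [0.6355, -0.0663, 0.0164]
tool_rot: [-1.575, 0.0, -1.642]
contact_force: [-0.3, -0.2, 0.8]
opening: 0.0002
```

Request:
{"name": "apply_moves", "arguments": {
  "plan": [
    [0.004,0,0,0,0,0,1],
    [0.01,0,0,0,0,0,1],
    [0.014,0,0,0,0,0,1],
    [0.018,0,0,0,0,0,1],
    [0.018,0,0,0,0,0,1]
  ]
}}

```text
time: 12.9
tool_pos: [0.6363, -0.0816, 0.0191]
tool_rot: [-1.571, 0.005, -1.642]
contact_force: [1.5, 12.1, 0.5]
opening: 0.0001
```

Request:
{"name": "apply_moves", "arguments": {
  "plan": [
    [0.001,0,0,0,0,0,1],
    [0.002,0,0,0,0,0,1],
    [0.003,0,0,0,0,0,1],
    [0.004,0,0,0,0,0,1],
    [0.004,0,0,0,0,0,1]
  ]
}}

```text
time: 13.52
tool_pos: [0.6363, -0.0819, 0.0191]
tool_rot: [-1.572, 0.009, -1.642]
contact_force: [3.4, 26.6, 1.8]
opening: 0.001
```

Firm against the fence. Next the stop side, easing off the fence first.

Request:
{"name": "apply_moves", "arguments": {
  "plan": [
    [-0.008,0,0,0,0,0,1],
    [-0.01,0,0.008,0,0,0,1],
    [-0.01,0,0.016,0,0,0,1],
    [-0.01,0,0.022,0,0,0,1],
    [-0.01,0,0.026,0,0,0,1]
  ]
}}

```text
time: 14.15
tool_pos: [0.6633, -0.0811, 0.019]
tool_rot: [-1.571, -0.0, -1.642]
contact_force: [0.3, -0.2, -0.2]
opening: 0.0001
```

Request:
{"name": "apply_moves", "arguments": {
  "plan": [
    [0,0,0.002,0,0,0,1],
    [0,0,0.004,0,0,0,1],
    [0,0,0.006,0,0,0,1],
    [0,0,0.008,0,0,0,1],
    [0,0,0.008,0,0,0,1]
  ]
}}

```text
time: 14.78
tool_pos: [0.671, -0.0811, 0.0191]
tool_rot: [-1.571, -0.0, -1.642]
contact_force: [0.0, 0.5, 0.0]
opening: 0.0004
```

Request:
{"name": "apply_moves", "arguments": {
  "plan": [
    [0,0,0.0015,0,0,0,1],
    [0,0,0.003,0,0,0,1],
    [0,0,0.004,0,0,0,1],
    [0,0,0.005,0,0,0,1],
    [0,0,0.005,0,0,0,1]
  ]
}}

```text
time: 15.4
tool_pos: [0.6759, -0.0815, 0.0191]
tool_rot: [-1.571, -0.0, -1.642]
contact_force: [0.2, -0.5, 0.2]
opening: 0.0003
```

Request:
{"name": "apply_moves", "arguments": {
  "plan": [
    [0,0,0.0015,0,0,0,1],
    [0,0,0.003,0,0,0,1],
    [0,0,0.004,0,0,0,1],
    [0,0,0.005,0,0,0,1],
    [0,0,0.005,0,0,0,1]
  ]
}}

```text
time: 16.02
tool_pos: [0.6795, -0.0817, 0.0189]
tool_rot: [-1.574, 0.0, -1.642]
contact_force: [-6.1, 0.3, 3.1]
opening: 0.0002
```

Request:
{"name": "apply_moves", "arguments": {
  "plan": [
    [0,0,0.001,0,0,0,1],
    [0,0,0.002,0,0,0,1],
    [0,0,0.003,0,0,0,1],
    [0,0,0.003,0,0,0,1],
    [0,0,0.003,0,0,0,1]
  ]
}}

```text
time: 16.65
tool_pos: [0.6797, -0.0817, 0.0187]
tool_rot: [-1.581, 0.0, -1.642]
contact_force: [-16.0, 1.7, 10.1]
opening: 0.0002
```

Blocked at the stop with 16 N, so it's seated. I'll back off, rise and move aside for a check.

Request:
{"name": "apply_moves", "arguments": {
  "plan": [
    [0,0,-0.004,0,0,0,1],
    [-0.006,0,-0.015,0,0,0,1],
    [-0.006,-0.03,-0.02,0,0,0,1],
    [-0.006,-0.08,-0.02,0,0,0,1],
    [-0.006,-0.13,-0.02,0,0,0,1]
  ]
}}

```text
time: 17.27
tool_pos: [0.6647, -0.0747, 0.1505]
tool_rot: [-1.57, -0.0, -1.642]
contact_force: [0.4, 0.8, 1.0]
opening: 0.0004
```

Request:
{"name": "apply_moves", "arguments": {
  "plan": [
    [0.05,-0.05,-0.02,0,0,0,1],
    [0.11,-0.05,-0.06,0,0,0,1],
    [0.17,-0.05,-0.1,0,0,0,1],
    [0.22,-0.05,-0.12,0,0,0,1],
    [0.27,-0.05,-0.13,0,0,0,1]
  ]
}}

```text
time: 17.9
tool_pos: [0.5168, -0.3303, 0.1999]
tool_rot: [-1.569, -0.001, -1.642]
contact_force: [1.6, -0.1, -1.4]
opening: 0.0007
```

```bash
python3 -c "
from h import *
togo([.6,-.4,.2],-94)
a=cams.read_camera('top');b=cams.read_camera('scene');cv2.imwrite('pics/topE.png',a);cv2.imwrite('pics/sceneE.png',b)
z=lambda im,x,y,w,h,s:cv2.convertScaleAbs(cv2.resize(im[y:y+h,x:x+w],None,fx=s,fy=s,interpolation=cv2.INTER_CUBIC),alpha=1.4)
cv2.imwrite('pics/fin.png',np.vstack([np.hstack([z(a,300,140,80,60,5),z(b,290,190,80,60,5)]),np.hstack([z(a,190,120,200,150,2),z(b,250,110,200,150,2)])]))"
```

```text
t 17.9 pos [ 0.5168 -0.3303  0.1999] rot [-89.8883  -0.0712 -94.0566] q6 -0.6228681978018742 F [ 1.6001 -0.1199 -1.4277] open 0.0006595780102031666
shift [0.0636 0.0002 0.0879] turn [-0.1116 -0.0565  0.0712]
```

View pics/fin.png

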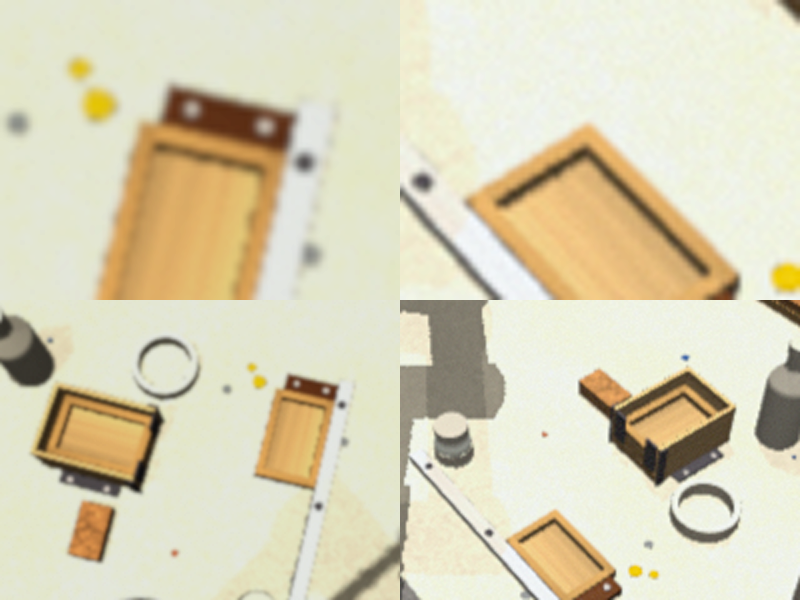

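The top-left crop shows the panel flush on the stop at (215,130) and on the fence at (285,160), with no gap. The tape, sandblock, jar and bottle are where they were, and the three upper panels sit level in the rack.

```bash
python3 -c "
from h import *
print(robot.hand_in())"
```

```text
the job is handed in; nothing more can be done
None
```

I drew the bottom panel out of the rack flat on the bench and turned it a quarter turn. It now lies in the corner, with one long edge against the fence and one end against the stop. I handed the job in just after 18 s on the robot clock; `hand_in` reports no verdict.

- **Method:** I gripped the end rail to pull and turn the panel. After releasing it, I pressed it home from inside the hollow with closed fingers.
- **Seating:** In those final presses the panel did not move under about 27 N toward the fence or 16 N toward the stop. The last pictures show no gap at either face.
- **Other things:** The pictures show the three upper panels dropped level inside the rack, and the tape, sandblock, jar and bottle look unmoved. I did not recheck the brush, scraper and tin at the end; the arm stayed clear of them.
- **Disagreement:** The two cameras differed by about 2 to 10 mm at the points I measured, and around 7 mm at the stop face. The scene view seemed to show a small gap at the stop while I was pushing, but the contact forces and the top view both indicated contact.

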